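Charge the milling jar from the pouring pan

TASK

Pick up the white pouring pan by its bridge handle and, keeping it level, bring its sloped lip inside the outline of the round steel jar's mouth and down to about 3 cm above the jar's rim. Only then tip it there, so that all three steel balls roll into the jar and none bounces out or falls on the bench. Then set the empty pan down upright on the bench and let go; do not push the jar about.

Things in the scene. Friction and masses are not known exactly. Their poses are not given: they have to be found in the camera images.
- pan: white plastic pouring pan, 150 g, loose. Origin: on its underside below the handle; z up, +x towards its lip. Floor 4 mm thick, flat from x = -52 to +22 mm, then rising at 25 degrees to the open lip; walls 36 mm high, 68 mm wide outside (y -34 to +34). Held level the balls stay in; tipped lip-down over 25 degrees they start to leave, 45 degrees empties it.
- pan_grip (a point): middle of the pan's bridge handle: in the pan's frame x = 0, y = 0, z = 90 mm. A grey flat-sided bar along y, 14 mm thick (x), 22 mm tall, 68 mm long, on a post at each end, free below it down to the floor. Grip its middle from above, fingers closing along the pan's x.
- pan_lip (a point): middle of the pan's open pouring edge, upper surface of the slope: in the pan's frame x = 61, y = 0, z = 22 mm
- jar: round open milling jar of bare steel, 140 mm outside diameter, 70 mm high, wall and floor 6 mm (mouth 128 mm), 1.3 kg, loose on the bench. Origin: centre of its underside, z up. Not the low rectangular steel tray (150 x 110 x 30 mm), which may have changed places with it. A beaker, a small amber jar and a spatula lie further out.
- ball0_center (a point): dark steel ball 20 mm across, 33 g; this point is its centre. At the start it lies loose on the pan's floor.
- ball1_center (a point): dark steel ball 20 mm across, 33 g; this point is its centre. At the start it lies loose on the pan's floor.
- ball2_center (a point): dark steel ball 20 mm across, 33 g; this point is its centre. At the start it lies loose on the pan's floor.
There are look-alikes about, which are no part of the job. What is shaped like the pan but green or purple is not meant.

How it is judged (in metres and radians):
On the way, in this order (a step that is already met when the one before it is completed fails the run):
1. the level pan's lip is low over the jar's mouth (within 50 mm above its rim, inside its outline, pan tilted less than 20 degrees) (z of pan_lip in the frame of jar between 0.05 and 0.12 m and horizontal distance between pan_lip and jar below 0.065 m and angle between pan's own z axis and vertical below 0.35 rad), for 0.1 s.
2. all three balls are in the jar (horizontal distance between each of ball0_center, ball1_center, ball2_center and jar below 0.065 m and z of ball0_center in the frame of jar between 0 and 0.06 m and z of ball1_center in the frame of jar between 0 and 0.06 m and z of ball2_center in the frame of jar between 0 and 0.06 m), for 0.2 s.
At the end, for the whole second after the job is handed in: all three balls lie inside the upright jar (centres within 65 mm of its axis and below its rim), and the pan stands upright (within 8 degrees) and still, flat on the bench (origin less than 10 mm above it) (all of step 2 and angle between jar's own z axis and vertical below 0.1 rad and height (world z) of pan below 0.01 m and angle between pan's own z axis and vertical below 0.15 rad and linear speed of pan below 0.03 m/s); the robot touches nothing.
It fails at once if the pan is tipped more than 26 degrees with its lip over 65 mm above the jar's rim before all the balls are in the jar (angle between pan's own z axis and vertical above 0.45 rad and z of pan_lip in the frame of jar above 0.135 m and not (horizontal distance between each of ball0_center, ball1_center, ball2_center and jar below 0.065 m and z of ball0_center in the frame of jar between 0 and 0.06 m and z of ball1_center in the frame of jar between 0 and 0.06 m and z of ball2_center in the frame of jar between 0 and 0.06 m)).
It fails at once if a ball gets away: more than 85 mm from the jar's axis and 100 mm from the pan ((horizontal distance between ball0_center and jar above 0.085 m and distance between ball0_center and pan above 0.1 m) or (horizontal distance between ball1_center and jar above 0.085 m and distance between ball1_center and pan above 0.1 m) or (horizontal distance between ball2_center and jar above 0.085 m and distance between ball2_center and pan above 0.1 m)).
It fails at once if the jar is pushed more than 40 mm or tipped more than 17 degrees (distance of jar from where it was at the start of the episode above 0.04 m or angle between jar's own z axis and vertical above 0.3 rad).
It also fails if it takes over 72 s, if anything falls off the work surface, if the arm or the gripper's body presses on something with over 40 N, if the wrist force passes 120 N, or if a joint passes its speed limit or range.

ROBOT

A 6-joint arm with a two-finger parallel gripper is mounted at the origin on the work surface. World frame = base frame: x ahead of the robot, y to its left, z up, the work surface at z = 0. Lengths are in mm, angles in degrees, forces in N, time in s.
With the tool pointing down it reaches from about 375 to 900 mm from the base axis. Payload 3.1 kg.
Tool frame: the origin (TCP) lies between the finger pads; the fingertips stand ahead of it and the grasp point (between the pads) lies 3 mm ahead of it (robot.nose_length is the z of the fingertips in the tool frame, in mm); z points along the fingers, x is the direction in which the jaws open and shut, and the axes are right-handed (so a half turn about z gives the same grasp; the last joint's range is limited). The gripper opens to 85 mm and grips with 20 to 120 N. Pads are 22 mm wide; open, the fingers measure 114 mm over their backs; the gripper's body (76 mm by 85 mm) begins 54 mm behind the grasp point. The pads swing forward as they close: fully open they stand 13 mm farther back than shut.
Start: joints at [-10.227, 30.224, 82.088, -0, 67.689, -10.227], TCP at [624.978, 0.034, 253.31] pointing down, gripper open.
Joint ranges: [-176.69, 176.69], [-43.24, 126.21], [12.49, 139.97], [-82, 262], [0, 151.66], [-163.58, 163.58]. Speed limits (degrees/s): [159.86, 159.86, 180, 180, 180, 180].

INTERFACE

Orientations are given as a 3x3 rotation matrix whose columns are the frame's x, y, z axes.
In Python, from plant import robot, viewer, order gives the robot as it stands. Calls block until the motion is done:
- robot.reach(position, orientation): joint-space move of the TCP to a pose.
- robot.line_to(position, frame=None, vel=150, max_force=None): straight line of the TCP; frame=None keeps the orientation; vel is the mean speed in mm/s. With max_force (N) it stops when the force on the tool has changed by that much, and returns True; else False.
- robot.set_joints(angles): joint-space move.
- robot.set_gripper(opening, newtons=None): opening from 0.0 (shut) to 1.0 (fully open); newtons is the grip in N (None keeps the last); returns when the fingers have stopped.
- robot.dwell(seconds).
- robot.solve_ik(position, orientation): joint angles nearest the present ones, or None.
- viewer.get_image(name): name is "scene" or "side" or "wrist"; returns the picture (480x640x3 uint8, red, green, blue); there is no depth.
- viewer.get_calibration(name): a dict with "fx", "fy", "cx", "cy" (pixels), "R" (3x3) and "t" (3): a world point X has camera coordinates R X + t. Camera axes: x right, y down, z forward; pixel columns grow to the right and rows downward; lengths in mm; the calibration is good to about 2 mm. The wrist camera is an equidistant fisheye: a pixel r from the principal point sees the ray r / f radians off the axis. A picture is of the moment at which its call begins: read the wrist's pose just before it. get_calibration takes no time and is no camera call; for the wrist camera it gives the pose at the moment of the call.
A pose or a line that the arm cannot do raises robot.IKError and nothing moves.
- order.sign_off(): hands the job in, once; it reports no verdict.
Readings, each from a call of its own:
- robot.current_t(): time.
- robot.current_qpos(): joint angles.
- robot.current_dq(): joint speeds.
- robot.current_joint_torque(): joint torques, N m.
- robot.current_eef_pos(): TCP position.
- robot.current_eef_rot(): TCP orientation.
- robot.current_ft_force(): force on the tool from outside, world axes, zero at the start.
- robot.current_ft_torque(): the same for the moment, N m.
- robot.current_gripper_width(): opening from 0.0 (shut) to 1.0 (fully open).
Only numpy, scipy, OpenCV 4.12 (cv2) and the standard library are available. Lean on these libraries where they do the work, as an engineer would, in place of code of your own. Each camera call takes 0.05 s, during which the arm holds its last target. There are 200 camera calls.

## Working session

There is one attempt and no reset: what is moved stays moved. The work goes in short steps, each a Python script; the robot and the scene stay as the last script left them, time stands still between calls to the robot, and variables do not carry over. Pictures are saved under pics/ and viewed, about 8 in all and at most 12, crops included, and the job is handed in when it is done.

```bash
ls && mkdir -p pics
python3 - <<'E'
from plant import robot, viewer
import cv2,numpy as np
for n in ("scene","side"):
    im=viewer.get_image(n); c=viewer.get_calibration(n)
    cv2.imwrite(f"pics/{n}0.png",im[:,:,::-1])
    print(n,c)
print(robot.nose_length,robot.current_t())
E
```

```text
pics
scene {'fx': 562.3543325203907, 'fy': 562.3543325203907, 'cx': 329.7872826745689, 'cy': 228.89577710188337, 'R': array([[ 0.72845796,  0.68504992, -0.00745775],
       [ 0.57198236, -0.61414537, -0.54374777],
       [-0.3770745 ,  0.39183169, -0.83921555]]), 't': array([-317.71093719, -249.97154699, 1270.15265106])}
side {'fx': 475.96638043318774, 'fy': 475.96638043318774, 'cx': 310.0246324553929, 'cy': 241.54026629817406, 'R': array([[ 0.90947502, -0.415567  ,  0.01261939],
       [-0.22686603, -0.5214781 , -0.82255236],
       [ 0.34840635,  0.74522792, -0.56854935]]), 't': array([-460.93097969,  162.53060242,  960.60075257])}
22.0 0.1
```

View pics/scene0.png

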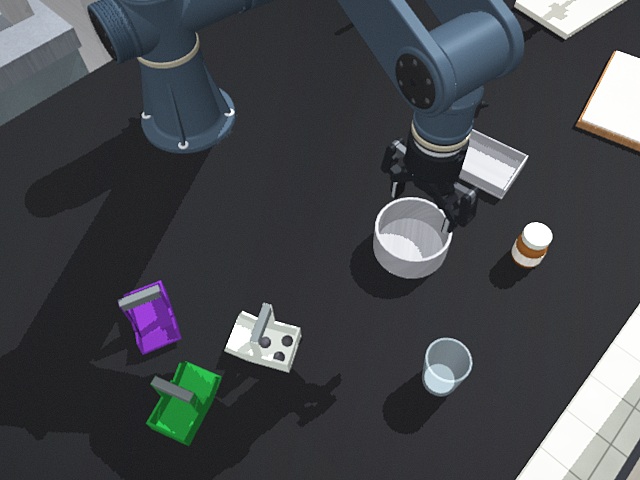

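View pics/side0.png

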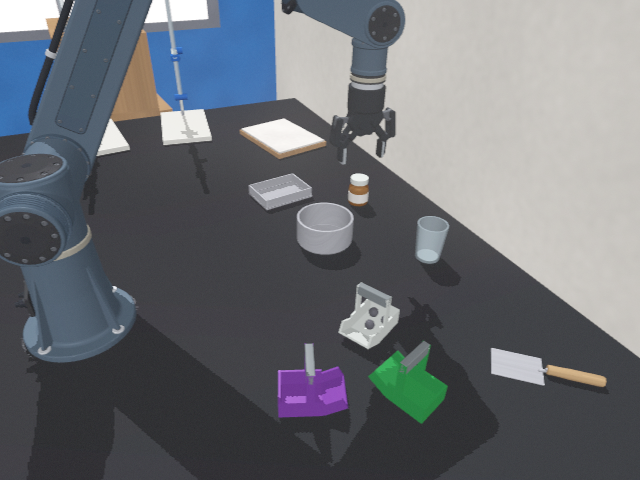

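The scene view shows the white pan at (263,342), the round steel jar at (412,237), the rectangular tray at (495,165), and purple and green look-alikes at (150,318) and (185,403). The side view has the white pan at (370,318) and the jar at (325,228). The candidates are purple, green and white pans. The white one fits because it is white and holds three dark balls. I'll confirm it in an enlarged crop.

```bash
cat > h.py <<'E'
import numpy as np, cv2
from plant import robot, viewer, order
cal=lambda n: viewer.get_calibration(n)
def proj(n,X):
    c=cal(n); p=np.atleast_2d(X)@c["R"].T+c["t"]
    return np.c_[c["fx"]*p[:,0]/p[:,2]+c["cx"], c["fy"]*p[:,1]/p[:,2]+c["cy"]]
def ray(n,uv):
    c=cal(n); uv=np.atleast_2d(uv).astype(float)
    d=np.c_[(uv[:,0]-c["cx"])/c["fx"],(uv[:,1]-c["cy"])/c["fy"],np.ones(len(uv))]@c["R"]
    return -c["R"].T@c["t"], d
def plane(n,uv,z):
    o,d=ray(n,uv); return o+d*((z-o[2])/d[:,2])[:,None]
def tri(a,b):   # least squares point nearest the scene ray a and the side ray b, and the gap
    o1,d1=ray("scene",a); o2,d2=ray("side",b); d1=d1[0];d2=d2[0]
    s=np.linalg.lstsq(np.c_[d1,-d2],o2-o1,rcond=None)[0]
    p,q=o1+s[0]*d1,o2+s[1]*d2
    return (p+q)/2,np.linalg.norm(p-q)
E
python3 - <<'E'
import cv2,numpy as np
a=cv2.imread("pics/scene0.png");b=cv2.imread("pics/side0.png")
k=lambda i,x,y,w,h,s:cv2.resize(i[y:y+h,x:x+w],None,fx=s,fy=s,interpolation=cv2.INTER_CUBIC)
cv2.imwrite("pics/crop1.png",np.hstack([k(a,215,295,100,85,4),k(b,325,270,100,85,4)]))
cv2.imwrite("pics/crop2.png",np.hstack([k(a,360,185,100,100,4),k(b,280,190,100,100,4)]))
E
```

```text
(no output)
```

View pics/crop1.png

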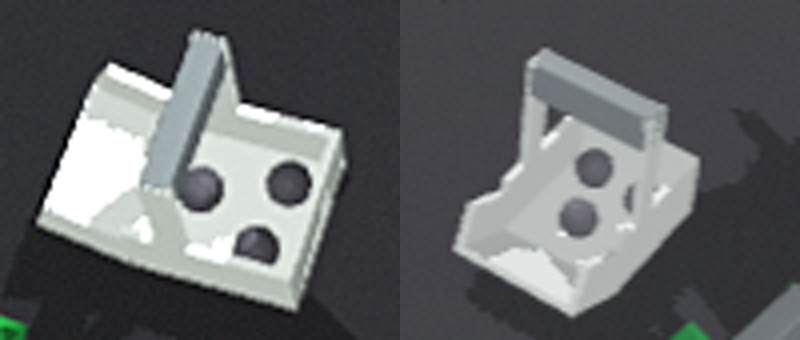

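View pics/crop2.png

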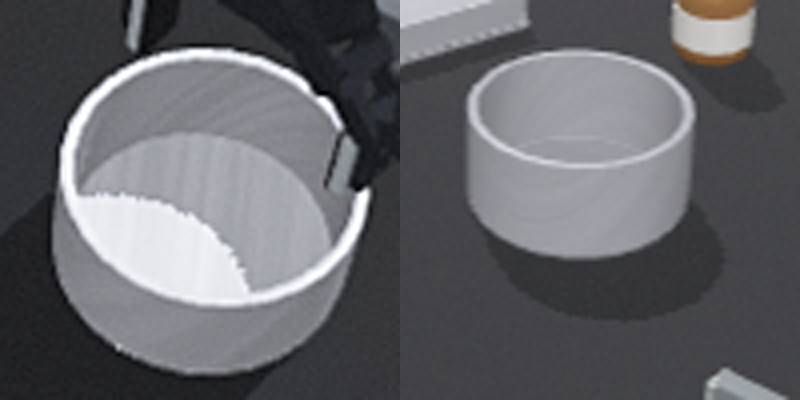

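Crop 1 confirms the white pan: grey bar, three dark balls at its rear, lip towards scene-left (lip corners about (225,350) and (241,312)). Crop 2 shows the jar's rim clearly in both views, with the gripper hiding its right edge in the scene view. Next I cast the corners and the rim onto their known heights.

```bash
cat > m.py <<'E'
from h import *
from scipy.optimize import least_squares
S=lambda u,v:(215+u/4-.4,295+v/4-.4)
D=lambda u,v:(325+(u-400)/4-.4,270+v/4-.4)
pts={"lipR":(S(40,222),D(455,247),22),"lipL?":(None,D(573,315),18),
"rearTopA":(S(343,130),D(697,157),36),"rearTopB":(S(297,305),None,36),
"barA":(S(207,35),D(543,55),101),"barB":(S(157,185),D(660,112),101)}
for k,(a,b,z) in pts.items():
    print(k,z,*(plane(n,p,z)[0].round(1) for n,p in(("scene",a),("side",b)) if p),*(tri(a,b) if a and b else ()))
for n,box in(("scene",(365,190,460,285)),("side",(290,197,362,256))):
    im=cv2.imread(f"pics/{n}0.png"); x0,y0,x1,y1=box
    m=np.zeros(im.shape[:2],np.uint8); m[y0:y1,x0:x1]=(im[y0:y1,x0:x1].min(2)>95)*255
    c=max(cv2.findContours(m,0,1)[0],key=cv2.contourArea)[:,0]
    yc=c[:,1].min(); w=np.ptp(c[:,0])
    up=c[c[:,1]<yc+0.2*w]
    if n=="scene": up=up[up[:,0]<415]
    P=plane(n,up,70)[:,:2]
    f=least_squares(lambda q:np.hypot(*(P-q[:2]).T)-q[2],[*P.mean(0),70],loss="soft_l1")
    g=least_squares(lambda q:np.hypot(*(P-q[:2]).T)-70,f.x[:2],loss="soft_l1")
    print(n,len(up),"free",f.x,"r70",g.x,np.abs(g.fun).mean())
E
python3 m.py
```

```text
lipR 22 [ 483.5 -309.    22. ] [ 451.6 -251.6   22. ] [ 462.69536118 -285.66334755   25.19526842] 60.876096941539366
lipL? 18 [ 483.8 -309.5   18. ]
rearTopA 36 [ 552.3 -196.1   36. ] [ 584.  -257.3   36. ] [ 573.21817863 -226.66451334   42.25934233] 64.03804701052124
rearTopB 36 [ 592.3 -262.8   36. ]
barA 101 [ 505.1 -221.8  101. ] [ 509.6 -223.4  101. ] [ 507.45889168 -223.94877151  103.60284895] 3.5720182688347495
barB 101 [ 537.6 -278.9  101. ] [ 539.  -281.2  101. ] [ 538.46168174 -280.00152299  101.20539922] 2.497327775047231
scene 37 free [579.38066547  71.10210494  71.48380724] r70 [577.91724463  71.67326651] 0.44135998539863985
side 57 free [576.93514032  69.01159739  70.21101922] r70 [577.04311977  69.26003294] 1.0590750931280843
```

Measured pan: bar midpoint (522,-251.5) and yaw about -151.5°. The checks against the given sizes agree: lip width 66 (68), rear width 69 (68), length 114 (116), bar top at z 101–103 (101). Jar centre is (577.5,70.3), with a free-fit radius of 70–71 (70). Next I scan the reachable pour yaws.

```bash
cat >> h.py <<'E'
JAR=np.array([577.5,70.3]); PAN=np.array([522.,-251.5]); YAW=-151.5
LIP=np.array([61,0,22.]); TCPP=np.array([0,0,93.])   # in the pan's frame
from scipy.spatial.transform import Rotation as Ro
def panR(yaw,tilt=0): return Ro.from_euler("ZY",[yaw,tilt],degrees=True).as_matrix()
def tool(R,s): return np.c_[s*R[:,0],-s*R[:,1],-R[:,2]]
def pose(lip,yaw,tilt,s):          # TCP pose that puts the pan's lip at a point
    R=panR(yaw,tilt); return lip+R@(TCPP-LIP), tool(R,s)
def lippoint(yaw,z,back=25): return np.r_[JAR-back*panR(yaw)[:2,0],z]
E
python3 - <<'E'
from h import *
lo=np.array([-176.69,-43.24,12.49,-82,0,-163.58]);hi=np.array([176.69,126.21,139.97,262,151.66,163.58])
for s in(1,-1):
    q=robot.solve_ik(np.r_[PAN,93],tool(panR(YAW),s)); print("grasp",s,None if q is None else np.round(q))
    for yaw in range(-180,180,20):
        Q=[robot.solve_ik(*pose(lippoint(yaw,104+(40 if t<0 else 0)),yaw,max(t,0),s)) for t in(-1,0,10,20,30,40,50,58)]
        if any(x is None for x in Q): continue
        Q=np.array(Q); print(s,yaw,"step",np.abs(np.diff(Q,axis=0)).max().round(),"margin",np.minimum(Q-lo,hi-Q).min().round(),Q[1].round(),Q[-1].round())
E
```

```text
grasp 1 [-37.  40.  96.  -0.  45. 115.]
1 -160 step 51.0 margin 5.0 [ -1.  38.  80.  -0.  62. 159.] [-20.  37. 129. 132.  47.  13.]
1 -140 step 29.0 margin 18.0 [  1.  38.  81.  -0.  61. 141.] [-27.  37. 122.  98.  52.  25.]
1 -120 step 18.0 margin 29.0 [  3.  36.  84.  -0.  59. 123.] [-30.  38. 111.  73.  63.  35.]
1 -100 step 13.0 margin 41.0 [  4.  35.  88.  -0.  57. 104.] [-28.  42.  99.  56.  76.  38.]
1 -80 step 12.0 margin 47.0 [ 4. 33. 92. -0. 55. 84.] [-25.  45.  87.  44.  90.  37.]
1 -60 step 11.0 margin 43.0 [ 4. 31. 97. -0. 52. 64.] [-20.  49.  76.  34. 103.  33.]
1 -40 step 12.0 margin 38.0 [  2.  29. 101.  -0.  50.  42.] [-14.  53.  66.  24. 114.  24.]
1 -20 step 14.0 margin 30.0 [ -1.  28. 103.  -0.  49.  19.] [ -9.  55.  59.  11. 122.  12.]
1 0 step 15.0 margin 27.0 [ -5.  27. 105.  -0.  48.  -5.] [ -3.  57.  56.  -3. 125.  -3.]
1 20 step 14.0 margin 29.0 [ -8.  27. 105.  -0.  48. -28.] [  3.  57.  57. -17. 122. -19.]
1 40 step 12.0 margin 37.0 [-11.  28. 103.  -0.  49. -51.] [  8.  55.  61. -29. 115. -31.]
1 60 step 12.0 margin 41.0 [-12.  30.  99.  -0.  51. -72.] [ 
[... 815 characters left out ...]
-116.] [ -20.   49.   76.   34.  103. -147.]
-1 -40 step 12.0 margin 8.0 [   2.   29.  101.   -0.   50. -138.] [ -14.   53.   66.   24.  114. -156.]
-1 20 step 14.0 margin 1.0 [ -8.  27. 105.  -0.  48. 152.] [  3.  57.  57. -17. 122. 161.]
-1 40 step 12.0 margin 14.0 [-11.  28. 103.  -0.  49. 129.] [  8.  55.  61. -29. 115. 149.]
-1 60 step 12.0 margin 24.0 [-12.  30.  99.  -0.  51. 108.] [ 13.  52.  69. -40. 103. 140.]
-1 80 step 13.0 margin 29.0 [-13.  31.  95.  -0.  53.  87.] [ 17.  48.  79. -49.  89. 135.]
-1 100 step 14.0 margin 21.0 [-12.  33.  91.  -0.  56.  68.] [ 19.  44.  91. -61.  74. 133.]
-1 120 step 18.0 margin 5.0 [-11.  35.  87.  -0.  58.  49.] [ 19.  40. 103. -77.  58. 137.]
```

Yaw -80° (s=+1) has the best joint margin, 47°, and needs only a 71° turn. Now the grasp.

Run:
```python
from h import *
F=tool(panR(YAW),1)
robot.reach(np.r_[PAN,200],F)
robot.set_gripper(0.7)
print("touch",robot.line_to(np.r_[PAN,93],vel=80,max_force=8), robot.current_eef_pos())
robot.set_gripper(0.0,60)
print("w",robot.current_gripper_width(),robot.current_eef_pos(),robot.current_ft_force(),robot.current_t())
robot.line_to(np.r_[PAN,123],vel=40); robot.dwell(.3)
print("lift",robot.current_gripper_width(),robot.current_ft_force())
a=viewer.get_image("scene");b=viewer.get_image("side")
k=lambda i,x,y:cv2.resize(i[y:y+150,x:x+130,::-1],None,fx=3,fy=3,interpolation=cv2.INTER_CUBIC)
cv2.imwrite("pics/grasp.png",np.hstack([k(a,190,240),k(b,300,220)]))
```

```text
touch False [ 522.33319335 -251.74098649   93.56236291]
w 0.15278465167396538 [ 522.22961581 -251.71321036   93.34216659] [-0.16513724 -0.77919485  1.74318898] 4.3417
lift 0.15037903727437701 [ 0.25742805  0.77448675 -1.49014876]
```

View pics/grasp.png

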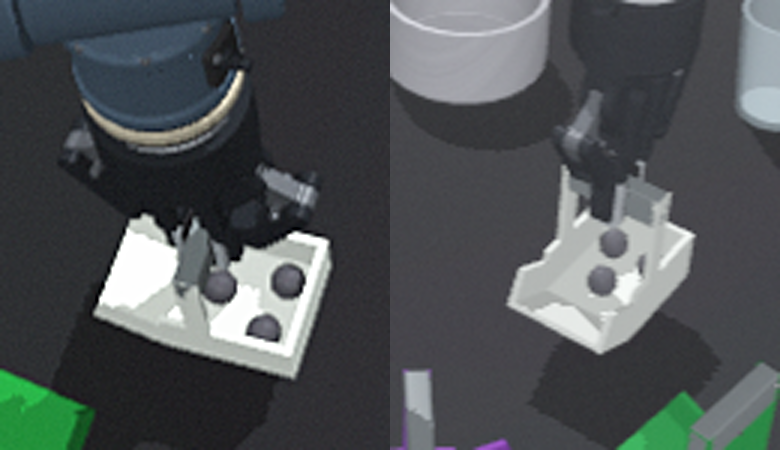

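The grasp shows the pan held level by its bar, with all three balls inside. In the crops, balls are at (220,285), (288,280) and (263,328) on the left, with two visible on the right. The force reading is consistent with the load. Now I carry it level to above the jar and check the lip before lowering.

Run:
```python
from h import *
Y=-80
p,F=pose(lippoint(Y,155),Y,0,1)
robot.line_to(np.r_[PAN,p[2]],vel=80)
robot.line_to(p,F,vel=110); robot.dwell(.4)
print(p,robot.current_eef_pos(),(robot.current_eef_rot()-F).round(3).tolist(),robot.current_gripper_width(),robot.current_t())
a=viewer.get_image("scene");b=viewer.get_image("side")
L=[*lippoint(Y,155)]; R=panR(Y)
for n in("scene","side"): print(n,proj(n,[L+R@[0,34,0],L-R@[0,34,0],[*JAR,70]]).round(1).tolist())
k=lambda i,x,y:cv2.resize(i[y:y+180,x:x+130,::-1],None,fx=3,fy=3,interpolation=cv2.INTER_CUBIC)
cv2.imwrite("pics/over.png",np.hstack([k(a,340,110),k(b,260,110)]))
```

```text
[562.56625672 154.99346676 226.        ] [562.55959026 154.97728652 225.99481572] [[-0.0, -0.0, 0.0], [-0.0, 0.0, -0.0], [0.0, -0.0, 0.0]] 0.15050279927937849 11.3417
scene [[443.4, 199.8], [408.1, 182.4], [412.7, 228.4]]
side [[330.9, 177.8], [307.9, 185.0], [324.6, 216.1]]
```

View pics/over.png

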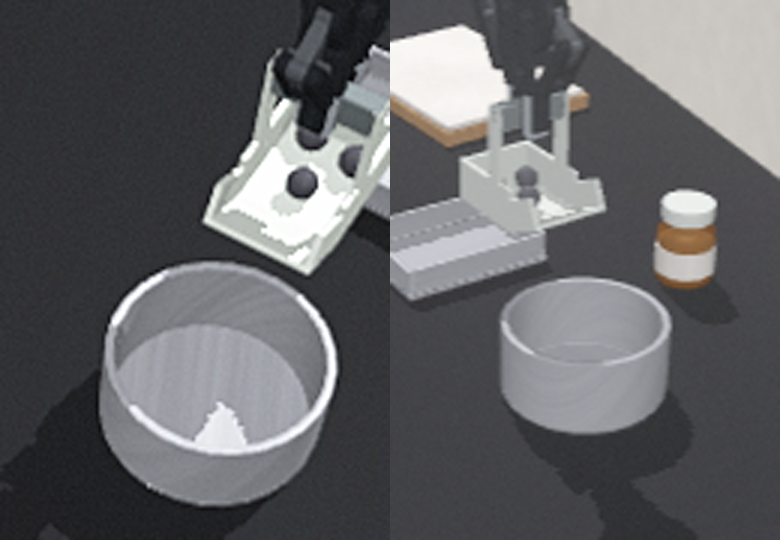

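The lip corners are seen at scene (442.7,201) and (408.3,184), and side (306.7,187) and (331.7,180). Each is within about 2.5 px of prediction, so the grasp frame is right. All the balls are aboard and the jar is clear below. Now I lower, tip slowly about the lip, and look.

Run:
```python
from h import *
Y=-80
p,F=pose(lippoint(Y,104),Y,0,1)
print("touch",robot.line_to(p,F,vel=40,max_force=6)); robot.dwell(.4)
print(robot.current_eef_pos()-p,robot.current_ft_force())
for t in(10,20,24,27,30,33,36,40,45,50):
    robot.line_to(*pose(lippoint(Y,103 if t<25 else 101),Y,t,1),vel=30 if t<=20 else 14)
robot.dwell(.6)
print("t",robot.current_t(),robot.current_ft_force(),robot.current_gripper_width())
a=viewer.get_image("scene");b=viewer.get_image("side")
k=lambda i,x,y:cv2.resize(i[y:y+180,x:x+130,::-1],None,fx=3,fy=3,interpolation=cv2.INTER_CUBIC)
cv2.imwrite("pics/tip.png",np.hstack([k(a,340,110),k(b,260,110)]))
```

```text
touch False
[0.00292099 0.00549267 0.06377175] [-0.44849316 -0.15109621 -2.35293056]
t 19.925 [ 0.27700831 -0.16611621 -1.65509872] 0.1529500512396935
```

View pics/tip.png

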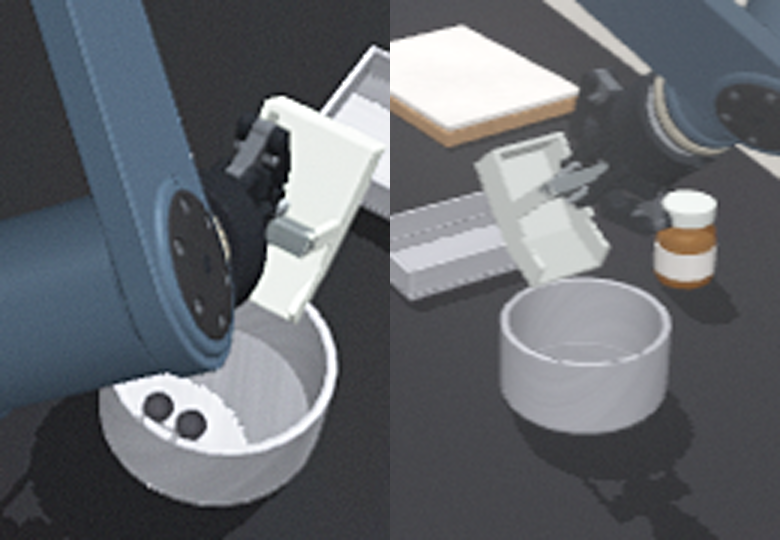

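Two balls are visible in the jar at (158,406) and (190,424) in the crop. The pan interior looks empty, and the third ball is probably hidden by the arm. I'll tip a bit further, then level at the lip and verify all three before leaving.

Run:
```python
from h import *
Y=-80
for t in(58,): robot.line_to(*pose(lippoint(Y,101),Y,t,1),vel=25)
robot.dwell(.5)
for t in(45,30,15,0): robot.line_to(*pose(lippoint(Y,104),Y,t,1),vel=50)
p,F=pose(lippoint(Y,155),Y,0,1); robot.line_to(p,F,vel=80); robot.dwell(.4)
print("t",robot.current_t(),robot.current_ft_force())
a=viewer.get_image("scene");b=viewer.get_image("side")
k=lambda i,x,y:cv2.resize(i[y:y+180,x:x+130,::-1],None,fx=3,fy=3,interpolation=cv2.INTER_CUBIC)
cv2.imwrite("pics/after.png",np.hstack([k(a,340,110),k(b,260,110)]))
```

```text
t 24.9 [ 0.12805721 -0.23900909 -0.85047119]
```

View pics/after.png

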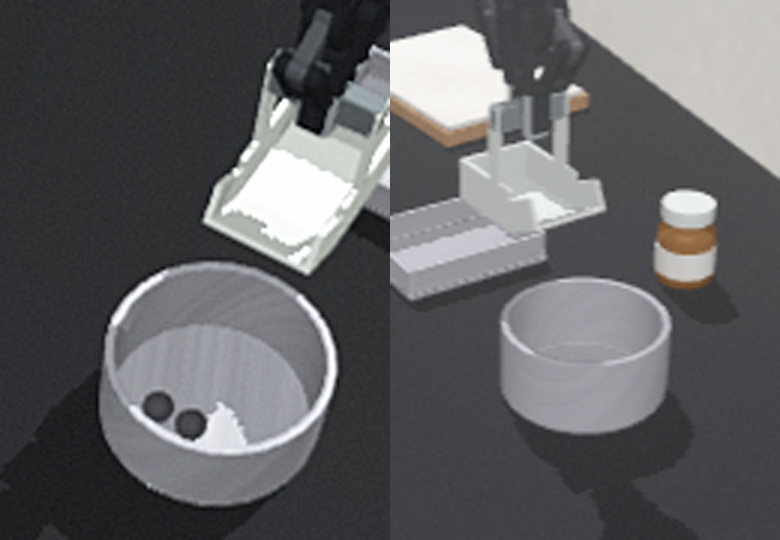

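Two balls are clearly in the jar. The third could be behind the near wall, in the blind zone of this view, or in the pan's rear under the gripper. I'll check with the wrist camera while carrying the pan, still level, back across.

Run:
```python
from h import *
Y=-80; F=tool(panR(Y),1)
I=[viewer.get_image("wrist")]
robot.line_to([562,155,330],F,vel=150); 
for y in(20,-40,-110): robot.line_to([545,y,330],F,vel=150); robot.dwell(.2); I.append(viewer.get_image("wrist"))
print(robot.current_t(),robot.current_ft_force())
I=[cv2.resize(i[:,:,::-1],(400,300),interpolation=cv2.INTER_AREA) for i in I]
cv2.imwrite("pics/wr.png",np.vstack([np.hstack(I[:2]),np.hstack(I[2:])]))
cv2.imwrite("pics/scene_late.png",viewer.get_image("scene")[:,:,::-1])
```

```text
28.8667 [ 0.53941391  0.22049695 -0.39616045]
```

View pics/wr.png

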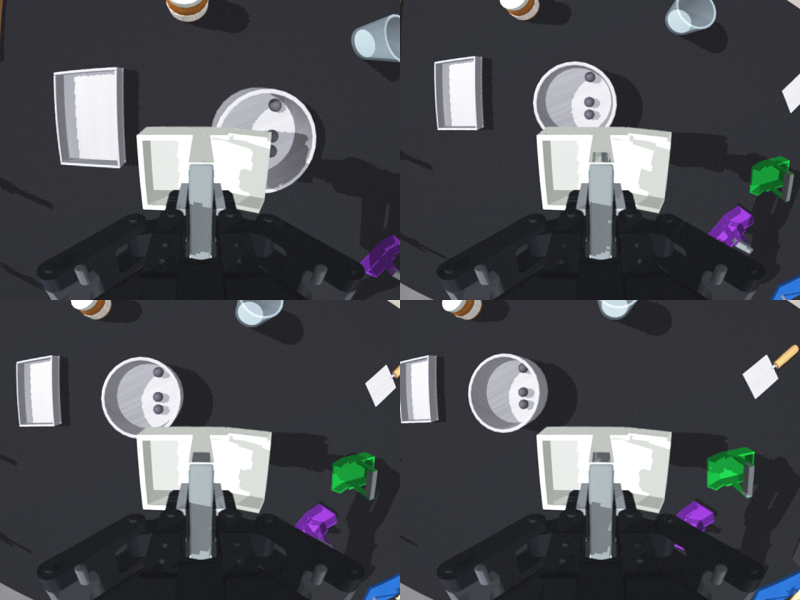

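All three balls are in the jar, at (522,369), (523,391) and (523,404) in the lower-right tile, and the pan is empty. Now I set it down on the free bench.

Run:
```python
from h import *
P=[540,-130]; F=tool(panR(-80),1)
robot.line_to([*P,130],F,vel=150); robot.dwell(.2)
hit=robot.line_to([*P,92],vel=25,max_force=4)
print("touch",hit,robot.current_eef_pos(),robot.current_ft_force())
robot.set_gripper(0.55); robot.dwell(.3)
robot.line_to([*P,240],vel=80); robot.line_to([480,-40,320],vel=150); robot.dwell(.5)
print(robot.current_t(),robot.current_ft_force(),robot.current_gripper_width())
a=viewer.get_image("scene");b=viewer.get_image("side")
k=lambda i,x,y,w,h,s:cv2.resize(i[y:y+h,x:x+w,::-1],None,fx=s,fy=s,interpolation=cv2.INTER_CUBIC)
cv2.imwrite("pics/end.png",np.hstack([k(a,260,170,200,200,2),k(b,240,170,200,200,2)]))
```

```text
touch True [ 539.91968357 -130.06058569   93.31158921] [-0.19273584 -0.009035    5.59490756]
36.225 [ 0.81834501  1.0081287  -0.44608677] 0.5459552577559235
```

View pics/end.png

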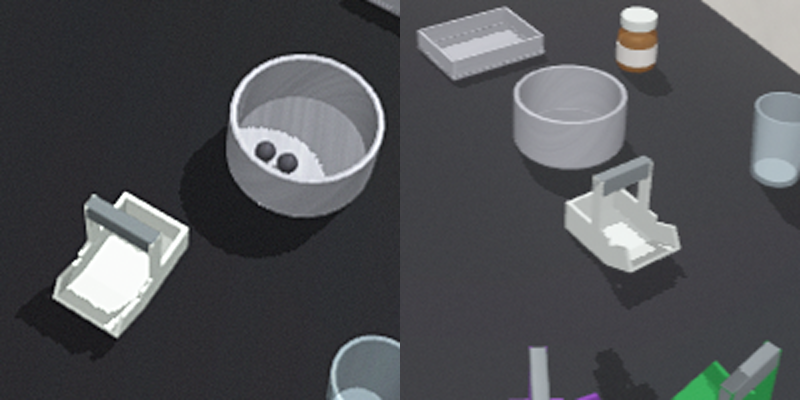

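The pan stands upright and empty on the bench at (120,265) in the left half. The jar is upright and in place at (305,135), with two balls visible and the third behind its near wall, as seen by the wrist camera. The robot is clear, so I'm handing in.

```bash
python3 -c "
from plant import order,robot
print(order.sign_off(),robot.current_t())"
```

```text
the job is handed in; nothing more can be done
the job is handed in; nothing more can be done
```

I poured all three steel balls into the round jar and set the empty pan back upright on the bench. The job was handed in soon after 36 s of the 72 s allowed; sign-off reports no verdict.

**What I did:** I gripped the white pan by its bar and carried it level to the jar. I lowered the lip to about 3 cm above the rim, roughly 25 mm short of the jar's centre. I then tipped it slowly about the lip to 58°, levelled it, set it down at about (540, -130) and let go.

**Last checks:**
- **Balls:** The wrist camera, while I was carrying the pan away, showed all three balls in the jar and the pan empty. The final scene view shows only two. The third was not visible there, most likely hidden by the jar's near wall, since nothing touched the jar after the wrist view.
- **Pan and jar:** The pan stands upright. The bench was felt at tool height 93.3 mm, against 93 expected. The jar looks unmoved, judged by eye only.
- **Robot:** It ended clear of everything.
- **Forces:** The force readings drifted by about 1 N, so they could not confirm the ball count. I relied on the pictures for that.

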